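# Press a gilded roundel under cork and iron

### The job

Stack the gilded roundel up for pressing: lay it gilded face up in the middle of the round steel pressing plate, then lay the cork pad squarely on top of it, and then set the green iron weight upright on the cork, each centred on the plate. Lower the weight gently, never let the iron touch the gilding, and leave everything else on the bench where it is.

Things in the scene. Friction and masses are not known exactly. Their poses are not given: they have to be found in the camera images.
- plate: Round bright steel pressing plate fixed to the bench, 110 mm across, 12 mm thick, flat top with a thin dark ring 72 mm across marked round its middle. Origin: centre of its underside, on the bench top (z = 0); z up. It stands in a different place each time but cannot be moved.
- roundel: Flat round pine rosette, 66 mm across, 22 mm thick, about 50 g; pale wood in the lower 10 mm, gold leaf on the upper 12 mm and the flat top. Straight sides, easily gripped across the diameter. Lies loose on the bench, gilded face up. Origin: centre of its underside; z up, out of the gilded face.
- cork_pad: Plain cork disc, 66 mm across, 20 mm thick, about 25 g, rigid, both faces alike, straight sides. Lies loose flat on the bench. Origin: centre of its underside; z up.
- weight: Squat cast-iron weight painted green, 0.5 to 0.75 kg: a flat round foot 64 mm across and 26 mm high, a 20 mm neck, and a cylindrical knob 30 mm across from 34 to 58 mm above the underside (the top) to lift it by. Stands loose on the bench. Origin: centre of its underside; z up.
- moulding: Bystander: stub of gilded pine moulding, 140 mm long (its y), 45 mm wide, 28 mm high, lying loose beyond the plate. Origin: centre of its underside.
- clamp_a: Bystander: L-shaped brass corner clamp with a steel T-screw, about 105 mm square and 24 mm high, lying loose. Origin: middle of its underside.
- clamp_b: Bystander: second brass corner clamp, the same as the first, lying loose farther to the robot's right. Origin: middle of its underside.
- burnisher: Bystander: pale boxwood burnishing stick, 164 mm long (its x) with a rounded tip at +x, 18 mm thick, 30 mm wide at the flat handle, lying loose at the robot's left. Origin: on its underside, 69 mm behind the tip.
- glue_jar: Bystander: closed jar, 64 mm across and 80 mm high, standing loose at the far left. Origin: centre of its underside.
Mind the look-alikes: they are no part of the job. Leave any red look-alike of the cork_pad alone. What is shaped like the weight but red is not meant.

How it is judged (in metres and radians):
On the way, in this order (a step that is already met when the one before it is completed fails the run):
1. the roundel lies centred on the plate, gilded face up, let go (horizontal distance between roundel and plate below 0.008 m and height (world z) of roundel between 0.008 and 0.016 m and angle between roundel's own z axis and vertical below 0.08 rad and contact force between the fingers and roundel below 0.3 N and linear speed of roundel below 0.02 m/s), for 0.2 s.
2. the cork pad lies centred on the roundel, let go (horizontal distance between each of roundel, cork_pad and plate below 0.008 m and height (world z) of roundel between 0.008 and 0.016 m and angle between each of roundel, cork_pad's own z axis and vertical below 0.08 rad and height (world z) of cork_pad between 0.03 and 0.038 m and contact force between the fingers and cork_pad below 0.3 N and linear speed of cork_pad below 0.02 m/s), for 0.2 s.
At the end, for the whole second after the job is handed in: Roundel on the plate gilded face up, cork pad on the roundel, weight upright on the cork: each with its centre within 8 mm of the plate's centre, at its stacked height within 4 mm, within 0.08 rad of level, at rest and let go (all of step 2 and contact force between the fingers and roundel below 0.3 N and linear speed of each of roundel, weight below 0.02 m/s and horizontal distance between weight and plate below 0.008 m and height (world z) of weight between 0.05 and 0.058 m and angle between weight's own z axis and vertical below 0.08 rad and contact force between the fingers and weight below 0.3 N); the robot touches nothing.
It fails at once if the weight is dropped or pressed hard onto the stack (over 45 N) (contact force between weight and cork_pad above 45 N).
It fails at once if the weight comes down onto the stack faster than 0.25 m/s (horizontal distance between weight and plate below 0.03 m and height (world z) of weight below 0.06 m and linear speed of weight above 0.25 m/s).
It fails at once if the iron touches the gilded roundel (contact force between weight and roundel above 0.5 N).
It fails at once if a bystander is moved more than 20 mm (distance of any of moulding, clamp_a, clamp_b, burnisher, glue_jar from where it was at the start of the episode above 0.02 m).
It also fails if it takes over 64 s, if anything falls off the work surface, if the arm or the gripper's body presses on something with over 40 N, if the wrist force passes 120 N, or if a joint passes its speed limit or range.

### The arm

A 6-joint arm with a two-finger parallel gripper is mounted at the origin on the work surface. World frame = base frame: x ahead of the robot, y to its left, z up, the work surface at z = 0. Lengths are in m, angles in degrees, forces in N, time in s.
With the tool pointing down it reaches from about 0.4 to 0.825 m from the base axis. Payload 7 kg.
Tool frame: the origin (TCP) lies at the very end of the fingers, on their centre line; the grasp point (between the pads) lies 19 mm behind it (robot.tcp_to_grasp is the z of the grasp point in the tool frame, in m); z points along the fingers, y is the line along which they close (so a half turn about z gives the same grasp; the last joint's range is limited). The gripper opens to 85 mm and grips with 20 to 120 N. Pads are 22 mm wide; open, the fingers measure 114 mm over their backs; the gripper's body (76 mm by 85 mm) begins 54 mm behind the grasp point. The pads swing forward as they close: fully open they stand 13 mm farther back than shut.
Start: joints at [92.939, 20.546, 0.682, 0, -70.136, -16.507], TCP at [0.158, 0.656, 0.231] pointing down, gripper open.
Joint ranges: [-176.03, 176.03], [-82.01, 121.73], [-58.28, 71.71], [-173.87, 95.51], [-174.79, -0.11], [-173.66, 173.66]. Speed limits (degrees/s): [136.94, 136.94, 172.46, 180, 180, 180].

### API

Orientations are given as a 3x3 rotation matrix whose columns are the frame's x, y, z axes.
In Python, from rig import robot, grab_frame, sign_off, find_in gives the robot as it stands.
- The arm moves only by the tool jog_arm, never from a script. Its argument "deltas" is one flat list of numbers, 6 for each row, row after row: the shift along the tool's x, y, z in cm, then the turn, a rotation vector about the tool's x, y, z in degrees. A call has 1 to 5 rows; each row shifts and turns the commanded pose from where the row before left it, along the tool's axes as they then stand; what a row does not reach is not made up. A row lasts 1/10 s, in which the tool goes at most 50 mm and 8.59 degrees, less where a joint would pass 70% of its speed; a pose out of reach is approached as far as the arm can. A call with a gripper value outside its range is refused whole. "hand" is the opening, from -1 (shut) to 1 (fully open), set as the call begins (left out, the last holds). The fingers move at their own pace and stop on an object; the grip force is fixed at half the most. Time passes only in rows, so rows that do not move let the fingers close. It gives the time, the measured TCP pose, the force, the opening and the grip force at its end, in the units of the state.
- robot.sense(): the state, without advancing time (a new reading comes with each control period).
- grab_frame(name): name is "side" or "top"; returns a dict with "frame" (480x640x3 uint8, red, green, blue), "camera_matrix" (3x3 intrinsics, pixels), "k1" (the pictures are not rectified: a ray, as slopes to the right and down, at radius r is drawn at 1 + k1 r^2 times it, then the intrinsics apply), "world_to_cam" (4x4, takes a point from world to camera coordinates). Camera axes: x right, y up, looking along -z (the intrinsics and any distortion apply to the point x, -y, -z); pixel columns grow to the right and rows downward; lengths in m; the calibration is good to about 2 mm. A picture is of the moment at which its call begins. There is no depth.
- sign_off(): hands the job in; it is judged then, once.
Trained networks look in a picture, given as the dict that the camera call returned (one of the last four; its "shot" number tells which), for a name from the list of things; names that differ only in an ending like _2 or _b are one class to them, and where a whole thing is asked for, a point or a joint stands for the part that bears it (a point fixed in the world has none). Each returns a list of dicts, best first, with "score" (0 to 1); they miss things now and then, are a little off and sometimes report something else, mostly with a low value. They report only what shows in the picture. A call takes as long as a camera call. They do not tell look-alikes from the thing itself.
- find_in(picture, query): "location" ([x, y, z] in m, in the coordinates of the camera as it stood for that picture, good to about 4 mm: the middle of the surface that is visible of it).
The state is a dict: "time_s": time; "joint_pos": joint angles; "qvel": joint speeds; "joint_efforts": joint torques, N m; "position": TCP position; "eef_rot": TCP orientation; "force": force on the tool from outside, world axes, zero at the start; "ft_torque": the same for the moment, N m; "width": opening from 0.0 (shut) to 1.0 (fully open); "finger_force": force on a finger pad.
Only numpy, scipy, OpenCV 4.12 (cv2) and the standard library are available. Lean on these libraries where they do the work, as an engineer would, in place of code of your own. Each camera call takes 0.05 s, during which the arm holds its last target. There are 200 camera calls.

## Working session

There is one attempt and no reset: what is moved stays moved. The work goes in short steps, Python scripts to look and compute and a tool call to move; the robot and the scene stay as the last step left them, time stands still between calls to the robot, and variables do not carry over. Pictures are saved under pics/ and viewed, at most 10 in all, crops included, and the job is handed in when it is done.

Besides the shell and the picture viewer there is one more tool, called after "Call:" in YAML: its name, and indented under it one key for each argument. jog_arm: Moves the arm, as the interface text tells. Its arguments: {"type":"object","properties":{"deltas":{"type":"array","items":{"type":"number"}},"hand":{"type":"number"}},"required":["deltas"]}

```bash
mkdir -p pics
cat > h.py <<'E'
import numpy as np, cv2
from rig import robot, grab_frame, sign_off, find_in
def w(p,l):
    T=np.linalg.inv(p["world_to_cam"]); return (T@np.r_[l,1])[:3]
def px(p,X):
    c=(p["world_to_cam"]@np.r_[X,1])[:3]; s=np.array([c[0],-c[1]])/-c[2]
    s=s*(1+p["k1"]*(s@s)); return (p["camera_matrix"]@np.r_[s,1])[:2]
def ray(p,uv,z):
    K=np.array(p["camera_matrix"]); d=(np.linalg.inv(K)@np.r_[uv,1])[:2]; s=d.copy()
    for _ in range(20): s=d/(1+p["k1"]*(s@s))
    T=np.linalg.inv(p["world_to_cam"]); v=T[:3,:3]@np.array([s[0],-s[1],-1]); o=T[:3,3]
    return o+v*(z-o[2])/v[2]
E
python3 - <<'E'
from h import *
np.set_printoptions(precision=3,suppress=True)
for n in("top","side"):
    p=grab_frame(n); cv2.imwrite(f"pics/{n}0.png",p["frame"][:,:,::-1])
    print(n,p["k1"],np.linalg.inv(p["world_to_cam"])[:3,3])
    for q in "plate roundel cork_pad weight moulding clamp_a burnisher glue_jar".split():
        for r in find_in(p,q)[:3]:
            X=w(p,r["location"]); print(q,round(r["score"],2),X,px(p,X).round())
s=robot.sense(); print(s["position"],s["eef_rot"],s["time_s"],s["width"],robot.tcp_to_grasp)
E
```

```text
top -0.029484474547031483 [0.347 0.037 1.35 ]
roundel 0.73 [0.624 0.191 0.025] [242. 212.]
cork_pad 0.8 [0.406 0.274 0.019] [200. 312.]
cork_pad 0.68 [0.51 0.36 0.02] [162. 263.]
cork_pad 0.63 [0.512 0.256 0.023] [210. 263.]
weight 0.87 [ 0.506 -0.237  0.026] [439. 267.]
weight 0.75 [ 0.398 -0.28   0.028] [461. 318.]
moulding 0.84 [ 0.723 -0.012  0.028] [335. 168.]
moulding 0.38 [0.712 0.369 0.083] [156. 165.]
clamp_a 0.78 [ 0.618 -0.374  0.022] [500. 217.]
clamp_a 0.63 [ 0.685 -0.196  0.026] [419. 186.]
burnisher 0.73 [0.443 0.468 0.02 ] [111. 294.]
glue_jar 0.61 [0.711 0.371 0.08 ] [155. 165.]
side -0.16133833526948957 [ 0.39  -0.788  1.064]
plate 0.61 [ 0.484 -0.019  0.012] [303. 264.]
roundel 0.9 [0.623 0.182 0.021] [342. 192.]
roundel 0.67 [ 0.721 -0.022  0.018] [400. 246.]
cork_pad 0.87 [0.509 0.357 0.017] [288. 155.]
cork_pad 0.77 [0.509 0.246 0.021] [295. 182.]
cork_pad 0.72 [0.407 0.263 0.018] [256. 185.]
weight 0.69 [ 0.392 -0.295  0.025] [284. 375.]
weight 0.64 [ 0.504 -0.255  0.027] [334. 347.]
moulding 0.6 [ 0.721 -0.019  0.018] [400. 245.]
clamp_a 0.91 [ 0.616 -0.38   0.022] [401. 391.]
clamp_a 0.63 [ 0.679 -0.209  0.025] [407. 313.]
burnisher 0.65 [0.449 0.463 0.01 ] [262. 136.]
glue_jar 0.78 [0.718 0.36  0.055] [361. 133.]
[0.158 0.656 0.231] [[ 0.972 -0.235  0.   ]
 [-0.235 -0.972  0.   ]
 [ 0.    -0.    -1.   ]] 0.9 1.001291933293319 -0.0187
```

View pics/top0.png

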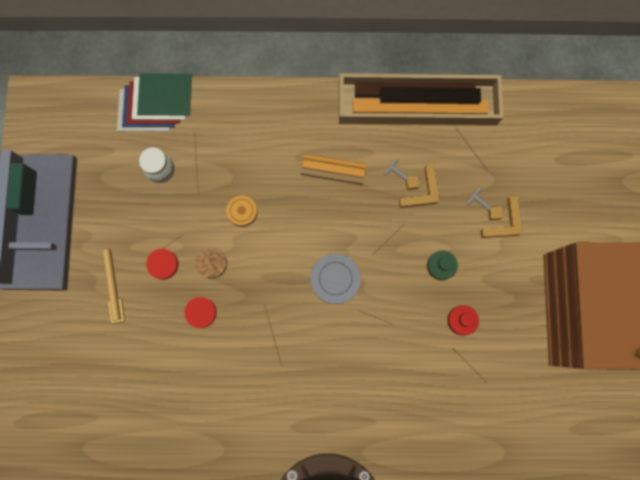

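Run:
```python
import cv2
a=cv2.imread("pics/top0.png")
b=[cv2.resize(a[190:350,140:270],(390,480)),cv2.resize(a[225:355,400:506],(390,480))]
cv2.imwrite("pics/crop0.png",cv2.hconcat(b))
```

```text
(no output)
```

View pics/crop0.png

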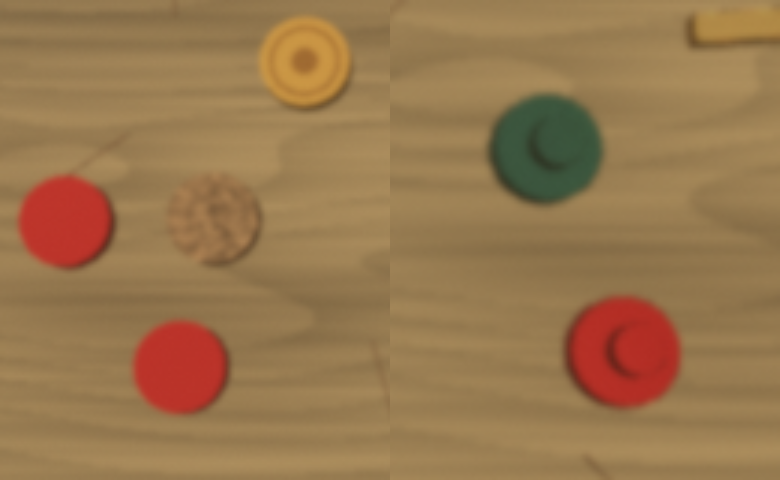

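The candidates in the top view are:
- **Roundel:** gold disc at (242,211). The only gold round thing; the moulding at (335,168) is a bar.
- **Cork:** (210,263). The red look-alike pads are at (162,264) and (200,313).
- **Weight:** green at (442,265). The red look-alike is at (463,320).
- **Plate:** (336,279).

The crop confirms these choices. Next I'll refine the centres by fitting rims in both cameras.

```bash
cat >> h.py <<'E'
from scipy.optimize import minimize
from scipy.ndimage import map_coordinates
def fit(p,x0,y0,z,r,search=.02):
    im=cv2.GaussianBlur(p["frame"],(0,0),.8).astype(float)
    t=np.linspace(0,2*np.pi,120,endpoint=False)
    def samp(x,y,rr):
        uv=np.array([px(p,[x+rr*np.cos(a),y+rr*np.sin(a),z]) for a in t])
        return np.stack([map_coordinates(im[:,:,c],[uv[:,1],uv[:,0]],order=1) for c in range(3)])
    def f(v):
        d=samp(v[0],v[1],r-.003)-samp(v[0],v[1],r+.003)
        return -np.sqrt((d**2).sum(0)).clip(0,60).mean()
    g=[(f((x0+a,y0+b)),x0+a,y0+b) for a in np.arange(-search,search+1e-6,.004) for b in np.arange(-search,search+1e-6,.004)]
    b=min(g); o=minimize(f,b[1:],method="Nelder-Mead",options=dict(initial_simplex=[[b[1],b[2]],[b[1]+.002,b[2]],[b[1],b[2]+.002]]))
    return np.r_[o.x,o.fun]
E
python3 - <<'E'
from h import *
np.set_printoptions(precision=4,suppress=True)
for n in("top","side"):
    p=grab_frame(n)
    for q,x,y,z,r in[("plate",.484,-.015,.012,.055),("ring",.484,-.015,.012,.036),("roundel",.624,.186,.022,.033),("cork",.51,.25,.02,.033),("foot",.505,-.245,.026,.032),("knob",.505,-.245,.058,.015)]:
        print(n,q,fit(p,x,y,z,r))
E
```

```text
top plate [  0.4828  -0.0137 -39.1154]
top ring [  0.4702   0.0026 -16.2932]
top roundel [  0.6296   0.193  -43.4201]
top cork [  0.5104   0.2515 -22.8899]
top foot [  0.512   -0.2422 -60.    ]
top knob [  0.488   -0.2323 -29.1767]
side plate [  0.4805  -0.0141 -40.9837]
side ring [  0.4812  -0.0345 -20.6838]
side roundel [  0.6265   0.1913 -35.5525]
side cork [  0.5091   0.2369 -32.5187]
side foot [  0.5105  -0.2449 -50.5833]
side knob [  0.5114  -0.2443 -35.2505]
```

```bash
sed -i 's/clip(0,60)/clip(0,150)/' h.py
cat > ov.py <<'E'
from h import *
def overlay(p,items,S=5,hw=26):
    out=[]
    for x,y,z,r in items:
        c=px(p,[x,y,z]).round().astype(int); a=p["frame"][c[1]-hw:c[1]+hw,c[0]-hw:c[0]+hw,::-1]
        a=cv2.resize(a,None,fx=S,fy=S,interpolation=cv2.INTER_NEAREST)
        for rr,zz in r if isinstance(r,list) else [(r,z)]:
            q=np.array([px(p,[x+rr*np.cos(t),y+rr*np.sin(t),zz]) for t in np.linspace(0,6.28,60)])
            q=((q-c+hw+.5)*S).round().astype(np.int32); cv2.polylines(a,[q],True,(255,0,255),1)
        out.append(a)
    return cv2.hconcat(out)
E
python3 - <<'E'
from ov import *
np.set_printoptions(precision=4,suppress=True)
rows=[]
for n in("top","side"):
    p=grab_frame(n); it=[]
    for q,x,y,z,r,rs in[("plate",.482,-.014,.012,.055,[(.055,.012),(.036,.012)]),("roundel",.626,.19,.022,.033,[(.033,.022),(.033,0)]),("cork",.51,.25,.02,.033,[(.033,.02),(.033,0)]),("foot",.51,-.244,.026,.032,[(.032,.026),(.015,.058)])]:
        f=fit(p,x,y,z,r,.012); print(n,q,f); 
        it.append((f[0],f[1],z,rs))
    rows.append(overlay(p,it,4,25))
cv2.imwrite("pics/ov1.png",cv2.vconcat(rows))
E
```

```text
top plate [  0.4828  -0.0137 -39.1425]
top roundel [  0.6296   0.193  -44.2587]
top cork [  0.5104   0.2516 -22.7881]
top foot [  0.5112  -0.2416 -74.7125]
side plate [  0.4805  -0.0142 -41.1324]
side roundel [  0.6265   0.1912 -35.8501]
side cork [  0.5089   0.2371 -33.3294]
side foot [  0.5087  -0.2546 -64.0708]
```

View pics/ov1.png

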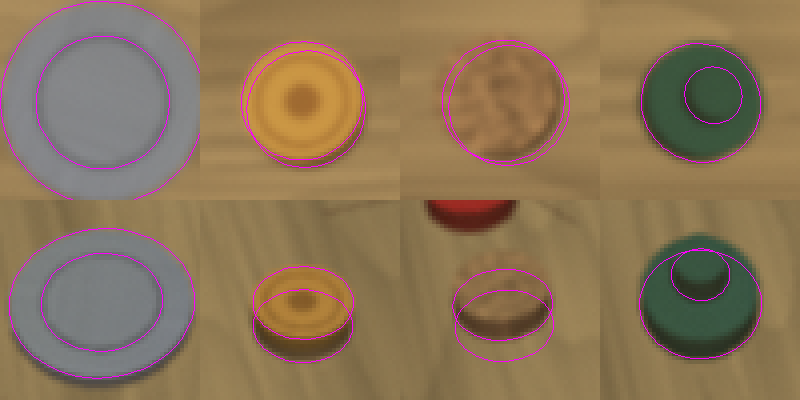

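Fits hold for the plate at (.482,-.014). For the others I correct by the visible offsets between the overlay and the picture: roundel (.628,.191), cork (.510,.251) and weight (.510,-.242). Moving to the roundel.

Call:
jog_arm:
  deltas: [3.77, 2.28, 0.6, 0, 0, 0, 3.77, 2.28, 0.6, 0, 0, 0, 3.77, 2.28, 0.6, 0, 0, 0, 3.77, 2.28, 0.6, 0, 0, 0, 3.77, 2.28, 0.6, 0, 0, 0]
  hand: 1

```text
time_s: 1.6
position: [0.3158, 0.4998, 0.2013]
eef_rot: [[0.972, -0.234, 0.0], [-0.234, -0.972, 0.0], [0.0, -0.0, -1.0]]
force: [1.1, 1.7, -0.4]
width: 1.001
finger_force: 0.0
```

Call:
jog_arm:
  deltas: [3.77, 2.28, 0.6, 0, 0, 0, 3.77, 2.28, 0.6, 0, 0, 0, 3.77, 2.28, 0.6, 0, 0, 0, 3.77, 2.28, 0.6, 0, 0, 0, 3.77, 2.28, 0.6, 0, 0, 0]

```text
time_s: 2.1
position: [0.4725, 0.3448, 0.1714]
eef_rot: [[0.972, -0.234, 0.0], [-0.234, -0.972, 0.0], [0.0, -0.001, -1.0]]
force: [-0.0, 0.1, -0.1]
width: 1.002
finger_force: 0.0
```

Call:
jog_arm:
  deltas: [3.77, 2.28, 0.6, 0, 0, 0, 3.77, 2.28, 0.6, 0, 0, 0, 3.77, 2.28, 0.6, 0, 0, 0, 3.77, 2.28, 0.6, 0, 0, 0, 3.77, 2.28, 0.6, 0, 0, 0]

```text
time_s: 2.6
position: [0.6291, 0.1896, 0.1412]
eef_rot: [[0.972, -0.234, 0.0], [-0.234, -0.972, 0.0], [0.0, -0.0, -1.0]]
force: [0.2, 1.4, 0.3]
width: 1.0
finger_force: 0.0
```

Call:
jog_arm:
  deltas: [0, 0, 1, 0, 0, 0, 0, 0, 1, 0, 0, 0, 0, 0, 0, 0, 0, 0]

```text
time_s: 2.9
position: [0.6265, 0.1908, 0.1194]
eef_rot: [[0.972, -0.235, -0.003], [-0.235, -0.972, -0.001], [-0.002, 0.002, -1.0]]
force: [-0.5, 0.5, 0.1]
width: 0.998
finger_force: 0.0
```

Call:
jog_arm:
  deltas: [0.1, 0, 3, 0, 0, 0, 0, 0, 3, 0, 0, 0, 0, 0, 3, 0, 0, 0, 0, 0, 1.6, 0, 0, 0, 0, 0, 0.7, 0, 0, 0]

```text
time_s: 3.4
position: [0.6273, 0.1917, 0.0069]
eef_rot: [[0.973, -0.233, -0.002], [-0.233, -0.973, -0.001], [-0.002, 0.002, -1.0]]
force: [-0.2, 0.0, 0.1]
width: 0.997
finger_force: 0.0
```

Call:
jog_arm:
  deltas: [0, 0, 0, 0, 0, 0, 0, 0, 0, 0, 0, 0, 0, 0, 0, 0, 0, 0, 0, 0, 0, 0, 0, 0, 0, 0, 0, 0, 0, 0]
  hand: -1

```text
time_s: 3.9
position: [0.6297, 0.1917, 0.01]
eef_rot: [[0.972, -0.234, 0.002], [-0.234, -0.972, 0.001], [0.002, -0.002, -1.0]]
force: [-2.8, 2.4, 6.7]
width: 0.735
finger_force: 66.2
```

Call:
jog_arm:
  deltas: [0, 0, -0.5, 0, 0, 0, 0, 0, -1.5, 0, 0, 0, 0, 0, -3, 0, 0, 0, 0, 0, -2, 0, 0, 0, 0, 0, 0, 0, 0, 0]

```text
time_s: 4.4
position: [0.631, 0.1917, 0.083]
eef_rot: [[0.972, -0.234, 0.006], [-0.234, -0.972, 0.003], [0.005, -0.004, -1.0]]
force: [0.4, -0.0, -0.9]
width: 0.74
finger_force: 65.7
```

Call:
jog_arm:
  deltas: [-1, 2.3, 0, 0, 0, 0, -1.6, 4, 0, 0, 0, 0, -1.6, 4, 0, 0, 0, 0, -1.6, 4, 0, 0, 0, 0, -1.6, 4, 0, 0, 0, 0]

```text
time_s: 4.9
position: [0.5126, 0.0289, 0.0786]
eef_rot: [[0.972, -0.234, 0.0], [-0.234, -0.972, -0.0], [0.0, 0.0, -1.0]]
force: [1.0, -1.7, 0.1]
width: 0.739
finger_force: 65.7
```

Call:
jog_arm:
  deltas: [-1.3, 3.3, 0, 0, 0, 0, -0.8, 1.9, 0, 0, 0, 0, 0, 0, 0, 0, 0, 0, 0, 0, 0, 0, 0, 0]

```text
time_s: 5.3
position: [0.4821, -0.0153, 0.0789]
eef_rot: [[0.972, -0.235, 0.001], [-0.235, -0.972, 0.0], [0.001, -0.001, -1.0]]
force: [0.2, 0.8, 0.0]
width: 0.736
finger_force: 65.7
```

Run:
```python
from h import *
np.set_printoptions(precision=4,suppress=True)
p=grab_frame("side"); print(robot.sense()["position"],robot.sense()["width"])
cv2.imwrite("pics/held.png",cv2.resize(p["frame"][170:330,200:400,::-1],None,fx=4,fy=3.75)[:600,:800])
for r in find_in(p,"roundel")[:2]: print(r["score"],w(p,r["location"]))
```

```text
[ 0.4823 -0.015   0.0787] 0.7385202973995078
0.64 [ 0.4901 -0.0309  0.091 ]
```

View pics/held.png

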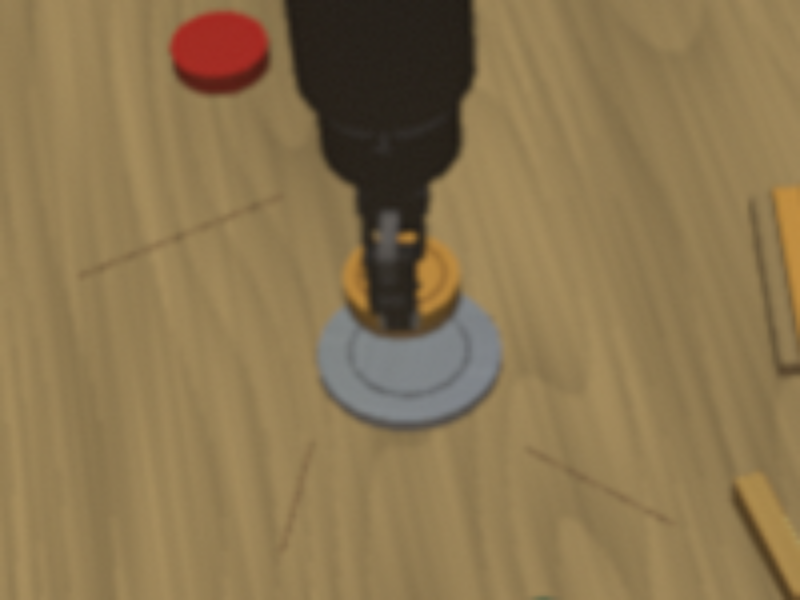

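The roundel hangs level in the fingers above the plate (disc about (402,283), plate centre about (410,352) in the crop). Lowering it.

Call:
jog_arm:
  deltas: [0.05, -0.1, 2, 0, 0, 0, 0, 0, 2, 0, 0, 0, 0, 0, 0.8, 0, 0, 0, 0, 0, 0.3, 0, 0, 0, 0, 0, 0, 0, 0, 0]

```text
time_s: 5.9
position: [0.4823, -0.0142, 0.0272]
eef_rot: [[0.972, -0.234, -0.001], [-0.234, -0.972, -0.0], [-0.0, 0.0, -1.0]]
force: [0.1, -0.5, -0.6]
width: 0.737
finger_force: 65.7
```

Call:
jog_arm:
  deltas: [0, 0, 0.2, 0, 0, 0, 0, 0, 0.2, 0, 0, 0, 0, 0, 0, 0, 0, 0]

```text
time_s: 6.2
position: [0.4822, -0.0145, 0.0235]
eef_rot: [[0.972, -0.235, 0.001], [-0.235, -0.972, 0.0], [0.0, -0.0, -1.0]]
force: [-0.0, -0.8, -1.0]
width: 0.739
finger_force: 65.7
```

Call:
jog_arm:
  deltas: [0, 0, 0.2, 0, 0, 0, 0, 0, 0, 0, 0, 0, 0, 0, 0, 0, 0, 0]

```text
time_s: 6.5
position: [0.4824, -0.0144, 0.0219]
eef_rot: [[0.972, -0.234, 0.001], [-0.234, -0.972, 0.0], [0.001, -0.0, -1.0]]
force: [-1.2, 0.5, 6.2]
width: 0.737
finger_force: 66.5
```

Call:
jog_arm:
  deltas: [0, 0, 0.2, 0, 0, 0, 0, 0, 0, 0, 0, 0, 0, 0, 0, 0, 0, 0]

```text
time_s: 6.8
position: [0.4825, -0.0144, 0.0217]
eef_rot: [[0.972, -0.234, 0.002], [-0.234, -0.972, 0.0], [0.001, -0.0, -1.0]]
force: [-10.4, 2.4, 32.7]
width: 0.738
finger_force: 69.2
```

Call:
jog_arm:
  deltas: [0, 0, -0.25, 0, 0, 0, 0, 0, 0, 0, 0, 0]

```text
time_s: 7.0
position: [0.4824, -0.0144, 0.0224]
eef_rot: [[0.972, -0.235, 0.001], [-0.235, -0.972, 0.0], [0.001, -0.001, -1.0]]
force: [-0.7, 1.2, -1.0]
width: 0.742
finger_force: 65.7
```

Call:
jog_arm:
  deltas: [0, 0, 0, 0, 0, 0, 0, 0, 0, 0, 0, 0, 0, 0, 0, 0, 0, 0, 0, 0, 0, 0, 0, 0]
  hand: 1

```text
time_s: 7.4
position: [0.482, -0.0146, 0.0216]
eef_rot: [[0.972, -0.235, -0.0], [-0.235, -0.972, -0.0], [-0.0, 0.0, -1.0]]
force: [0.0, 0.5, 0.6]
width: 1.0
finger_force: 0.0
```

Call:
jog_arm:
  deltas: [0, 0, -1, 0, 0, 0, 0, 0, -3, 0, 0, 0, 0, 0, -3, 0, 0, 0, 0, 0, -3, 0, 0, 0, 0, 0, 0, 0, 0, 0]

```text
time_s: 7.9
position: [0.4847, -0.0139, 0.1265]
eef_rot: [[0.972, -0.234, 0.007], [-0.234, -0.972, 0.002], [0.007, -0.003, -1.0]]
force: [0.6, 0.1, -0.5]
width: 1.001
finger_force: 0.0
```

Call:
jog_arm:
  deltas: [-0.3, -2, 0, 0, 0, 0, -0.6, -4.5, 0, 0, 0, 0, -0.6, -4.5, 0, 0, 0, 0, -0.6, -4.5, 0, 0, 0, 0, -0.6, -4.5, 0, 0, 0, 0]

```text
time_s: 8.4
position: [0.5025, 0.1879, 0.1222]
eef_rot: [[0.972, -0.235, 0.0], [-0.235, -0.972, 0.0], [0.0, -0.0, -1.0]]
force: [1.6, -0.6, 0.2]
width: 1.0
finger_force: 0.0
```

Call:
jog_arm:
  deltas: [-0.5, -4.5, 0, 0, 0, 0, -0.3, -2, 0, 0, 0, 0, 0, 0, 0, 0, 0, 0, 0, 0, 0, 0, 0, 0]

```text
time_s: 8.8
position: [0.5097, 0.251, 0.1215]
eef_rot: [[0.972, -0.234, -0.001], [-0.234, -0.972, -0.001], [-0.001, 0.001, -1.0]]
force: [0.7, -0.8, -0.1]
width: 1.002
finger_force: 0.0
```

Run:
```python
from ov import *
np.set_printoptions(precision=4,suppress=True)
print(robot.sense()["position"])
rows=[]
for n in("top","side"):
    p=grab_frame(n)
    P=fit(p,.482,-.014,.012,.055,.012); f=fit(p,.482,-.014,.034,.033,.012); print(n,P,f)
    for r in find_in(p,"roundel")[:1]: print(r["score"],w(p,r["location"]))
    rows.append(overlay(p,[(*P[:2],.012,.055),(*f[:2],.034,.033)],7,28))
cv2.imwrite("pics/pl.png",cv2.resize(cv2.vconcat(rows),(600,600)))
```

```text
[0.5097 0.251  0.1215]
top [  0.4828  -0.0137 -42.5696] [  0.4821  -0.0144 -72.4438]
0.68 [ 0.483  -0.0145  0.0384]
side [  0.4806  -0.0137 -40.1272] [  0.4797  -0.0158 -61.7423]
0.57 [ 0.4787 -0.0237  0.0327]
```

View pics/pl.png

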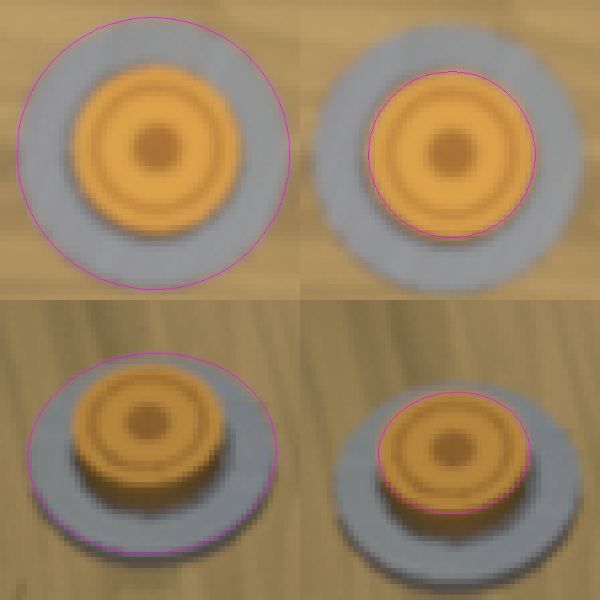

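The roundel lies on the plate, face up; both views put it within about 2 mm of the plate's centre (top (157,150), side (150,425) in the crop). Picking up the cork.

Call:
jog_arm:
  deltas: [0, 0, 3, 0, 0, 0, 0, 0, 3, 0, 0, 0, 0, 0, 3, 0, 0, 0, 0, 0, 1.5, 0, 0, 0, 0, 0, 0.6, 0, 0, 0]

```text
time_s: 9.5
position: [0.5095, 0.2497, 0.0093]
eef_rot: [[0.972, -0.236, -0.002], [-0.236, -0.972, -0.002], [-0.002, 0.002, -1.0]]
force: [1.0, 0.4, -0.1]
width: 0.998
finger_force: 0.0
```

Call:
jog_arm:
  deltas: [0, 0, 0, 0, 0, 0, 0, 0, 0, 0, 0, 0, 0, 0, 0, 0, 0, 0, 0, 0, 0, 0, 0, 0, 0, 0, 0, 0, 0, 0]
  hand: -1

```text
time_s: 10.0
position: [0.5156, 0.2538, 0.0201]
eef_rot: [[0.973, -0.231, 0.011], [-0.231, -0.973, 0.006], [0.01, -0.008, -1.0]]
force: [-7.3, 6.2, 57.5]
width: 0.141
finger_force: 29.0
```

Call:
jog_arm:
  deltas: [0, 0, -0.5, 0, 0, 0, 0, 0, -2, 0, 0, 0, 0, 0, -3, 0, 0, 0, 0, 0, -3, 0, 0, 0, 0, 0, 0, 0, 0, 0]

```text
time_s: 10.5
position: [0.5129, 0.2532, 0.1018]
eef_rot: [[0.972, -0.234, 0.008], [-0.234, -0.972, 0.006], [0.006, -0.008, -1.0]]
force: [0.0, -0.1, 0.8]
width: 0.001
finger_force: 0.0
```

Call:
jog_arm:
  deltas: [0, 0, 0, 0, 0, 0, 0, 0, 0, 0, 0, 0]

```text
time_s: 10.7
position: [0.51, 0.251, 0.096]
eef_rot: [[0.972, -0.235, 0.0], [-0.235, -0.972, 0.0], [0.0, -0.0, -1.0]]
force: [0.9, -1.0, -0.7]
width: 0.001
finger_force: 0.0
```

The fingers closed above the cork: when open, their tips stand farther back than the TCP. I'll open, move aside and re-measure the cork before gripping lower.

Call:
jog_arm:
  deltas: [0, 3.5, 0, 0, 0, 0, 0, 4.5, 0, 0, 0, 0, 0, 4.5, 0, 0, 0, 0, 0, 2.5, 0, 0, 0, 0, 0, 0, 0, 0, 0, 0]
  hand: 1

```text
time_s: 11.2
position: [0.473, 0.1023, 0.095]
eef_rot: [[0.971, -0.237, -0.002], [-0.237, -0.971, -0.001], [-0.002, 0.002, -1.0]]
force: [1.5, -0.2, 0.7]
width: 0.847
finger_force: 0.0
```

Run:
```python
from ov import *
np.set_printoptions(precision=4,suppress=True)
print(robot.sense()["position"])
rows=[]
for n in("top","side"):
    p=grab_frame(n)
    for r in find_in(p,"cork_pad")[:3]: print(n,r["score"],w(p,r["location"]))
    rows.append(overlay(p,[(.510,.251,.02,[(.033,.02),(.033,0)])],8,28))
    print(fit(p,.51,.251,.02,.033,.006))
cv2.imwrite("pics/ck.png",cv2.resize(cv2.hconcat(rows),(800,400)))
```

```text
[0.473  0.1023 0.095 ]
top 0.74 [0.5092 0.365  0.0152]
[  0.5186   0.2367 -23.4954]
side 0.82 [0.5247 0.2385 0.0196]
side 0.76 [0.4043 0.2675 0.0149]
[  0.5127   0.2371 -27.6922]
```

View pics/ck.png

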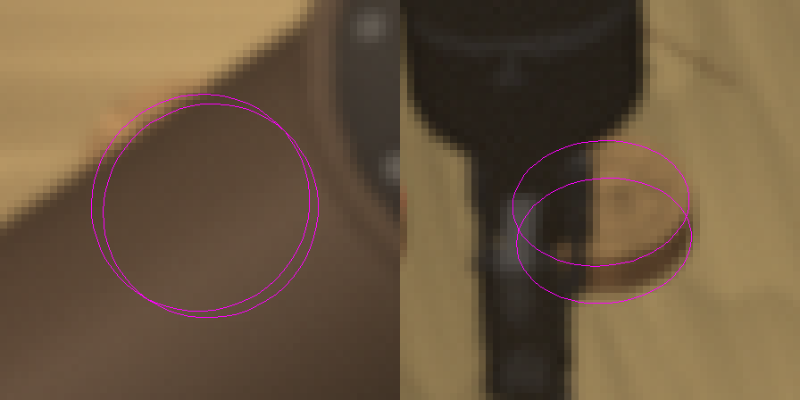

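The arm hides the cork in the top view. In the side view its right rim is still near (688,205). Moving farther off.

Call:
jog_arm:
  deltas: [0, 4, -1, 0, 0, 0, 0, 4.5, 0, 0, 0, 0, 0, 4.5, 0, 0, 0, 0, 0, 3, 0, 0, 0, 0, 0, 0, 0, 0, 0, 0]

```text
time_s: 11.9
position: [0.4364, -0.0518, 0.1055]
eef_rot: [[0.972, -0.236, -0.001], [-0.236, -0.972, -0.0], [-0.001, 0.001, -1.0]]
force: [0.6, 0.8, 0.4]
width: 0.998
finger_force: 0.0
```

Run:
```python
from ov import *
np.set_printoptions(precision=4,suppress=True)
print(robot.sense()["position"])
rows=[]
for n in("top","side"):
    p=grab_frame(n)
    for r in find_in(p,"cork_pad")[:3]: print(n,r["score"],w(p,r["location"]))
    rows.append(overlay(p,[(.510,.251,.02,[(.033,.02),(.033,0)])],8,28))
    print(fit(p,.51,.251,.02,.033,.006))
cv2.imwrite("pics/ck2.png",cv2.resize(cv2.hconcat(rows),(800,400)))
```

```text
[ 0.4364 -0.0518  0.1055]
top 0.69 [0.5087 0.3631 0.017 ]
top 0.66 [0.5146 0.2552 0.022 ]
top 0.48 [0.4113 0.2956 0.0173]
[  0.5112   0.2511 -25.6217]
side 0.45 [0.3869 0.263  0.0169]
[  0.5107   0.2367 -20.5461]
```

View pics/ck2.png

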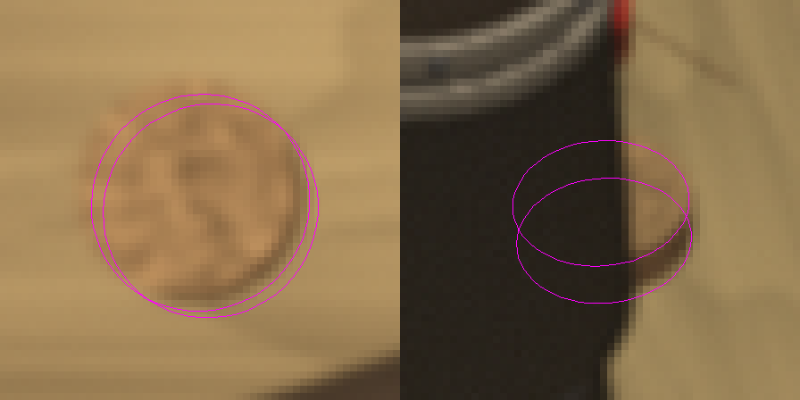

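The cork is clear in the top view, centre about (197,193) in the crop against (205,206) for the old estimate. So it sits at about (.514,.254), which agrees with the network.

Call:
jog_arm:
  deltas: [0, -2, 0, 0, 0, 0, 0.1, -4.5, 0, 0, 0, 0, 0.1, -4.5, 0, 0, 0, 0, 0.1, -4.5, 0, 0, 0, 0, 0, -4.5, 0, 0, 0, 0]

```text
time_s: 12.6
position: [0.4876, 0.147, 0.1058]
eef_rot: [[0.973, -0.233, 0.0], [-0.233, -0.973, 0.0], [0.0, -0.0, -1.0]]
force: [1.2, -0.5, 0.5]
width: 0.999
finger_force: 0.0
```

Call:
jog_arm:
  deltas: [0, -4.5, 0, 0, 0, 0, 0, -4.5, 0, 0, 0, 0, 0, -2.4, 0, 0, 0, 0, 0, 0, 0, 0, 0, 0, 0, 0, 0, 0, 0, 0]

```text
time_s: 13.1
position: [0.5134, 0.2559, 0.105]
eef_rot: [[0.973, -0.232, -0.001], [-0.232, -0.973, -0.001], [-0.001, 0.001, -1.0]]
force: [-0.5, -0.4, -0.5]
width: 1.001
finger_force: 0.0
```

Call:
jog_arm:
  deltas: [0, 0, 3, 0, 0, 0, 0, 0, 3, 0, 0, 0, 0, 0, 2.5, 0, 0, 0, 0, 0, 1, 0, 0, 0, 0, 0, 0, 0, 0, 0]

```text
time_s: 13.6
position: [0.5132, 0.2534, 0.0097]
eef_rot: [[0.972, -0.235, -0.002], [-0.235, -0.972, -0.002], [-0.002, 0.002, -1.0]]
force: [0.6, 0.3, 0.6]
width: 1.0
finger_force: 0.0
```

Call:
jog_arm:
  deltas: [0, 0, 0.7, 0, 0, 0, 0, 0, 0.6, 0, 0, 0, 0, 0, 0, 0, 0, 0]

```text
time_s: 13.9
position: [0.514, 0.2544, -0.0022]
eef_rot: [[0.972, -0.235, 0.0], [-0.235, -0.972, 0.0], [0.0, -0.0, -1.0]]
force: [-0.2, -0.7, -0.1]
width: 1.001
finger_force: 0.0
```

Call:
jog_arm:
  deltas: [0, 0, 0, 0, 0, 0, 0, 0, 0, 0, 0, 0, 0, 0, 0, 0, 0, 0]
  hand: -1

```text
time_s: 14.2
position: [0.5144, 0.2547, -0.0011]
eef_rot: [[0.972, -0.234, 0.001], [-0.234, -0.972, 0.001], [0.001, -0.001, -1.0]]
force: [-1.8, -1.0, 6.5]
width: 0.746
finger_force: 65.2
```

Call:
jog_arm:
  deltas: [0, 0, -0.5, 0, 0, 0, 0, 0, -2, 0, 0, 0, 0, 0, -3.5, 0, 0, 0, 0, 0, -3.5, 0, 0, 0, 0, 0, 0, 0, 0, 0]

```text
time_s: 14.7
position: [0.5167, 0.2566, 0.0983]
eef_rot: [[0.972, -0.234, 0.007], [-0.234, -0.972, 0.006], [0.006, -0.007, -1.0]]
force: [1.0, 0.4, -0.4]
width: 0.748
finger_force: 65.9
```

Call:
jog_arm:
  deltas: [0.2, 2, 0, 0, 0, 0, 0.5, 4, 0, 0, 0, 0, 0.5, 4, 0, 0, 0, 0, 0.5, 4, 0, 0, 0, 0, 0.5, 4, 0, 0, 0, 0]

```text
time_s: 15.2
position: [0.492, 0.0722, 0.0924]
eef_rot: [[0.972, -0.234, -0.001], [-0.234, -0.972, -0.0], [-0.001, 0.001, -1.0]]
force: [1.2, -0.2, 0.3]
width: 0.749
finger_force: 65.9
```

Call:
jog_arm:
  deltas: [0.5, 4, 0, 0, 0, 0, 0.3, 3, 0, 0, 0, 0, 0.2, 1.8, 0, 0, 0, 0, 0, 0, 0, 0, 0, 0, 0, 0, 0, 0, 0, 0]

```text
time_s: 15.7
position: [0.4819, -0.0141, 0.0926]
eef_rot: [[0.972, -0.236, -0.0], [-0.236, -0.972, -0.0], [-0.0, 0.0, -1.0]]
force: [0.7, -0.7, 0.1]
width: 0.748
finger_force: 65.9
```

Run:
```python
from h import *
s=robot.sense(); print(s["position"],s["width"],s["finger_force"])
p=grab_frame("side")
cv2.imwrite("pics/held2.png",cv2.resize(p["frame"][170:330,200:400,::-1],None,fx=4,fy=3.75))
```

```text
[ 0.48186031 -0.01413189  0.09259904] 0.7483190685271522 65.8835220336914
```

View pics/held2.png

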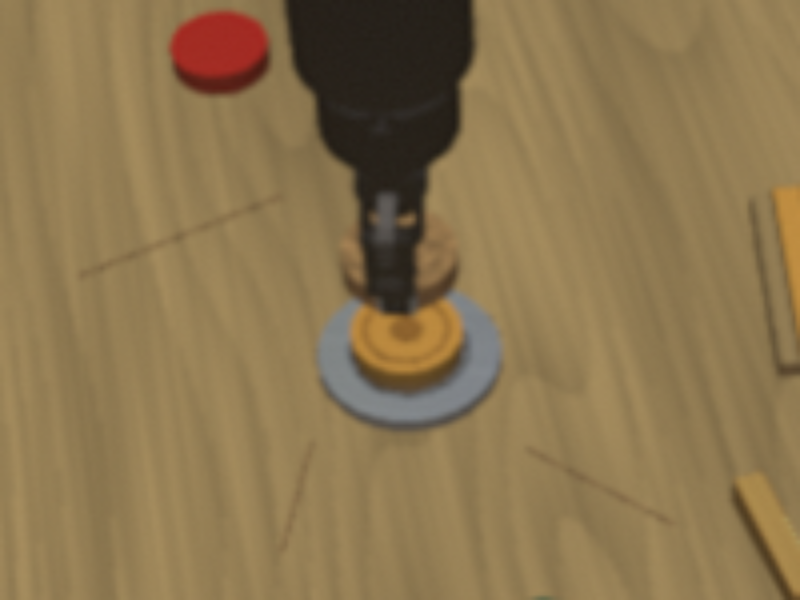

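The cork is held level (centre about (399,255)) above the roundel ((407,332)). The column gap matches the roundel's before its placing to about 1.5 mm. Nudging 1 mm and lowering.

Call:
jog_arm:
  deltas: [0.1, 0, 2, 0, 0, 0, 0, 0, 2, 0, 0, 0, 0, 0, 1, 0, 0, 0, 0, 0, 0.5, 0, 0, 0, 0, 0, 0, 0, 0, 0]

```text
time_s: 16.25
position: [0.4831, -0.0135, 0.0374]
eef_rot: [[0.972, -0.234, -0.001], [-0.234, -0.972, -0.001], [-0.001, 0.001, -1.0]]
force: [0.2, -0.0, -0.0]
width: 0.747
finger_force: 65.9
```

Call:
jog_arm:
  deltas: [0, 0, 0.2, 0, 0, 0, 0, 0, 0, 0, 0, 0, 0, 0, 0, 0, 0, 0]

```text
time_s: 16.55
position: [0.4836, -0.0137, 0.0363]
eef_rot: [[0.972, -0.235, 0.001], [-0.235, -0.972, 0.0], [0.001, -0.001, -1.0]]
force: [-0.5, 0.2, 0.0]
width: 0.749
finger_force: 65.9
```

Call:
jog_arm:
  deltas: [0, 0, 0.15, 0, 0, 0, 0, 0, 0, 0, 0, 0, 0, 0, 0, 0, 0, 0]

```text
time_s: 16.85
position: [0.4833, -0.0138, 0.0344]
eef_rot: [[0.972, -0.235, 0.0], [-0.235, -0.972, 0.0], [0.0, -0.0, -1.0]]
force: [0.1, 0.3, 0.3]
width: 0.747
finger_force: 65.9
```

Call:
jog_arm:
  deltas: [0, 0, 0.15, 0, 0, 0, 0, 0, 0, 0, 0, 0, 0, 0, 0, 0, 0, 0]

```text
time_s: 17.15
position: [0.4835, -0.0138, 0.0329]
eef_rot: [[0.972, -0.234, 0.0], [-0.234, -0.972, 0.0], [0.0, -0.0, -1.0]]
force: [-1.0, 0.4, 2.8]
width: 0.747
finger_force: 66.1
```

Call:
jog_arm:
  deltas: [0, 0, 0.1, 0, 0, 0, 0, 0, 0, 0, 0, 0]

```text
time_s: 17.35
position: [0.4835, -0.0137, 0.0329]
eef_rot: [[0.972, -0.234, 0.001], [-0.234, -0.972, -0.0], [0.001, -0.0, -1.0]]
force: [-4.7, 2.0, 16.3]
width: 0.747
finger_force: 67.6
```

Call:
jog_arm:
  deltas: [0, 0, -0.1, 0, 0, 0, 0, 0, 0, 0, 0, 0]

```text
time_s: 17.55
position: [0.4834, -0.0137, 0.0329]
eef_rot: [[0.972, -0.235, 0.0], [-0.235, -0.972, 0.0], [0.0, -0.0, -1.0]]
force: [-2.2, 1.0, 6.3]
width: 0.749
finger_force: 66.2
```

Call:
jog_arm:
  deltas: [0, 0, 0, 0, 0, 0, 0, 0, 0, 0, 0, 0, 0, 0, 0, 0, 0, 0, 0, 0, 0, 0, 0, 0]
  hand: 1

```text
time_s: 17.95
position: [0.4832, -0.0138, 0.0326]
eef_rot: [[0.972, -0.235, -0.0], [-0.235, -0.972, -0.0], [-0.0, 0.0, -1.0]]
force: [-0.4, 0.1, 0.5]
width: 1.004
finger_force: 0.0
```

Call:
jog_arm:
  deltas: [0, 0, -1, 0, 0, 0, 0, 0, -3, 0, 0, 0, 0, 0, -3, 0, 0, 0, 0, 0, -3, 0, 0, 0, 0, 0, 0, 0, 0, 0]

```text
time_s: 18.45
position: [0.4859, -0.0132, 0.1376]
eef_rot: [[0.972, -0.234, 0.008], [-0.234, -0.972, 0.002], [0.007, -0.004, -1.0]]
force: [0.3, 0.4, 0.5]
width: 0.996
finger_force: 0.0
```

Call:
jog_arm:
  deltas: [1, 2.5, 0, 0, 0, 0, 1.4, 4, 0, 0, 0, 0, 1.4, 4, 0, 0, 0, 0, 1.4, 4, 0, 0, 0, 0, 1.4, 4, 0, 0, 0, 0]

```text
time_s: 18.95
position: [0.5039, -0.2107, 0.1332]
eef_rot: [[0.972, -0.234, 0.0], [-0.234, -0.972, 0.0], [0.0, -0.0, -1.0]]
force: [1.6, -0.2, 1.1]
width: 0.996
finger_force: 0.0
```

Call:
jog_arm:
  deltas: [1.4, 3, 0, 0, 0, 0, 0, 0, 0, 0, 0, 0, 0, 0, 0, 0, 0, 0]

```text
time_s: 19.25
position: [0.5101, -0.2422, 0.1325]
eef_rot: [[0.972, -0.237, -0.001], [-0.237, -0.972, 0.0], [-0.001, -0.0, -1.0]]
force: [0.7, 1.4, -0.0]
width: 0.998
finger_force: 0.0
```

Run:
```python
from ov import *
np.set_printoptions(precision=4,suppress=True)
print(robot.sense()["position"])
rows=[]
for n in("top","side"):
    p=grab_frame(n)
    print(fit(p,.482,-.014,.012,.055,.012),fit(p,.482,-.014,.054,.033,.012))
    for r in find_in(p,"cork_pad")[:3]: print(n,r["score"],w(p,r["location"]))
    rows.append(overlay(p,[(.482,-.014,.054,[(.033,.054),(.055,.012)])],8,28))
a=cv2.resize(cv2.hconcat(rows),(800,400)); cv2.imwrite("pics/pc.png",a)
```

```text
[ 0.5101 -0.2422  0.1325]
[  0.4825  -0.0139 -25.5418] [  0.4789  -0.01   -35.1484]
top 0.95 [0.4038 0.2707 0.0181]
top 0.86 [0.4828 0.0028 0.0596]
top 0.82 [0.5084 0.3626 0.021 ]
[  0.4813  -0.014  -26.3615] [  0.4805  -0.0147 -23.9696]
side 0.96 [0.4062 0.2646 0.0147]
side 0.76 [0.5104 0.3568 0.0182]
side 0.7 [ 0.4727 -0.0182  0.0567]
```

View pics/pc.png

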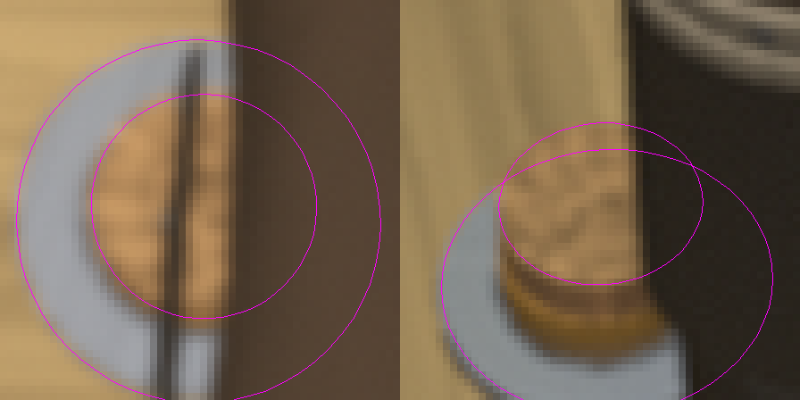

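The cork sits on the roundel within about 1 mm of the overlay (top rim (92–316), side rim (500–700)). Now the weight.

Call:
jog_arm:
  deltas: [0.1, 0, 3, 0, 0, 0, 0, 0, 3, 0, 0, 0, 0, 0, 2.8, 0, 0, 0, 0, 0, 1.5, 0, 0, 0, 0, 0, 0, 0, 0, 0]

```text
time_s: 19.95
position: [0.5101, -0.2406, 0.0278]
eef_rot: [[0.972, -0.233, -0.004], [-0.233, -0.972, 0.001], [-0.004, 0.0, -1.0]]
force: [-1.0, -0.4, 0.8]
width: 1.003
finger_force: 0.0
```

Call:
jog_arm:
  deltas: [0, 0, 0, 0, 0, 0, 0, 0, 0, 0, 0, 0, 0, 0, 0, 0, 0, 0, 0, 0, 0, 0, 0, 0, 0, 0, 0, 0, 0, 0]
  hand: -1

```text
time_s: 20.45
position: [0.5122, -0.2422, 0.0313]
eef_rot: [[0.972, -0.234, 0.002], [-0.234, -0.972, -0.001], [0.002, 0.0, -1.0]]
force: [-1.8, 0.3, 6.5]
width: 0.332
finger_force: 58.7
```

Call:
jog_arm:
  deltas: [0, 0, -0.3, 0, 0, 0, 0, 0, -0.7, 0, 0, 0, 0, 0, -2, 0, 0, 0, 0, 0, -2, 0, 0, 0, 0, 0, -2, 0, 0, 0]

```text
time_s: 20.95
position: [0.5107, -0.2415, 0.1002]
eef_rot: [[0.972, -0.235, -0.002], [-0.235, -0.972, 0.001], [-0.002, -0.0, -1.0]]
force: [1.0, 0.0, -6.9]
width: 0.333
finger_force: 59.9
```

Call:
jog_arm:
  deltas: [0, 0, -2, 0, 0, 0, 0, 0, -1, 0, 0, 0, 0, 0, 0, 0, 0, 0, 0, 0, 0, 0, 0, 0]

```text
time_s: 21.35
position: [0.5108, -0.2415, 0.1289]
eef_rot: [[0.972, -0.235, -0.001], [-0.235, -0.972, 0.001], [-0.001, -0.0, -1.0]]
force: [0.7, -0.9, -7.1]
width: 0.328
finger_force: 60.0
```

Call:
jog_arm:
  deltas: [-0.5, -1.2, 0, 0, 0, 0, -0.9, -2.4, 0, 0, 0, 0, -1.2, -3, 0, 0, 0, 0, -1.2, -3, 0, 0, 0, 0, -1.2, -3, 0, 0, 0, 0]

```text
time_s: 21.85
position: [0.4912, -0.1061, 0.1286]
eef_rot: [[0.972, -0.235, -0.002], [-0.235, -0.972, 0.0], [-0.002, 0.001, -1.0]]
force: [0.7, 0.7, -6.9]
width: 0.332
finger_force: 60.4
```

Call:
jog_arm:
  deltas: [-1.2, -3, 0, 0, 0, 0, -1, -3, 0, 0, 0, 0, -0.7, -1.9, 0, 0, 0, 0, -0.3, -1, 0, 0, 0, 0, 0, 0, 0, 0, 0, 0]

```text
time_s: 22.35
position: [0.4817, -0.0124, 0.1292]
eef_rot: [[0.973, -0.233, -0.001], [-0.233, -0.973, -0.0], [-0.001, 0.0, -1.0]]
force: [-0.2, -0.5, -6.6]
width: 0.332
finger_force: 60.5
```

Call:
jog_arm:
  deltas: [0, 0, 0, 0, 0, 0, 0, 0, 0, 0, 0, 0]

```text
time_s: 22.55
position: [0.482, -0.0142, 0.1295]
eef_rot: [[0.972, -0.235, -0.001], [-0.235, -0.972, -0.0], [-0.001, 0.001, -1.0]]
force: [-0.8, -0.4, -7.5]
width: 0.333
finger_force: 60.5
```

Run:
```python
from h import *
s=robot.sense(); print(s["position"],s["width"],s["finger_force"],s["force"],s["ft_torque"])
p=grab_frame("side")
cv2.imwrite("pics/held3.png",cv2.resize(p["frame"][170:330,200:400,::-1],None,fx=4,fy=3.75))
```

```text
[ 0.48204266 -0.0141797   0.12945292] 0.33340652156812817 60.47590255737305 [-0.80491618 -0.37112495 -7.45654457] [ 0.00442384  0.01880209 -0.01119967]
```

View pics/held3.png

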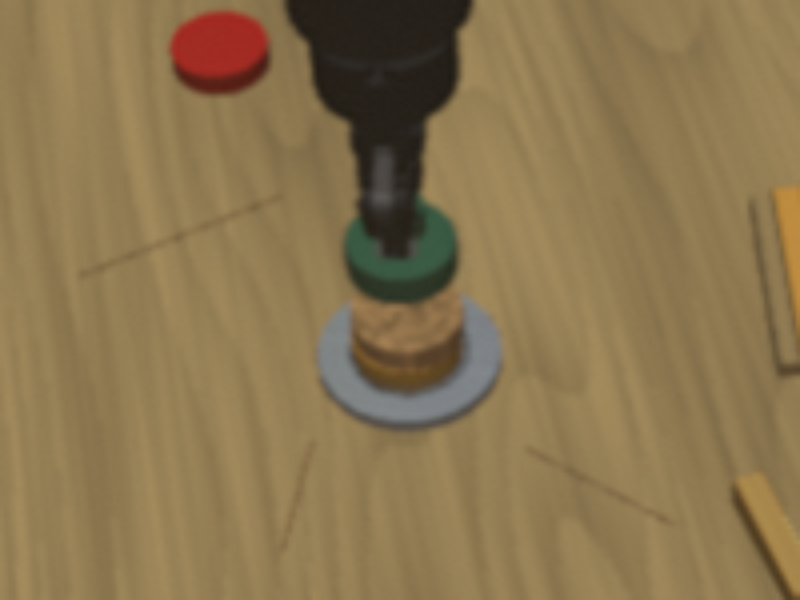

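The weight hangs upright (foot about (401,250)) over the cork ((407,325)). Lowering it gently.

Call:
jog_arm:
  deltas: [0.05, 0, 1, 0, 0, 0, 0, 0, 1, 0, 0, 0, 0, 0, 1, 0, 0, 0, 0, 0, 0.6, 0, 0, 0, 0, 0, 0, 0, 0, 0]

```text
time_s: 23.1
position: [0.4819, -0.014, 0.0924]
eef_rot: [[0.972, -0.235, -0.003], [-0.235, -0.972, -0.001], [-0.002, 0.001, -1.0]]
force: [-0.5, 0.2, -7.3]
width: 0.329
finger_force: 60.6
```

Call:
jog_arm:
  deltas: [0, 0, 0.3, 0, 0, 0, 0, 0, 0.2, 0, 0, 0, 0, 0, 0, 0, 0, 0]

```text
time_s: 23.4
position: [0.4828, -0.0136, 0.0887]
eef_rot: [[0.972, -0.235, 0.0], [-0.235, -0.972, 0.0], [-0.0, -0.0, -1.0]]
force: [0.9, -1.2, -7.6]
width: 0.333
finger_force: 60.6
```

Call:
jog_arm:
  deltas: [0, 0, 0.15, 0, 0, 0, 0, 0, 0, 0, 0, 0, 0, 0, 0, 0, 0, 0]

```text
time_s: 23.7
position: [0.4828, -0.0136, 0.0874]
eef_rot: [[0.972, -0.235, 0.0], [-0.235, -0.972, 0.0], [0.0, -0.0, -1.0]]
force: [0.1, -0.3, -7.6]
width: 0.327
finger_force: 60.6
```

Call:
jog_arm:
  deltas: [0, 0, 0.1, 0, 0, 0, 0, 0, 0, 0, 0, 0, 0, 0, 0, 0, 0, 0]

```text
time_s: 24.0
position: [0.4828, -0.0137, 0.0863]
eef_rot: [[0.972, -0.235, -0.0], [-0.235, -0.972, -0.0], [0.0, 0.0, -1.0]]
force: [0.4, 0.1, -6.6]
width: 0.331
finger_force: 60.6
```

Call:
jog_arm:
  deltas: [0, 0, 0.1, 0, 0, 0, 0, 0, 0, 0, 0, 0, 0, 0, 0, 0, 0, 0]

```text
time_s: 24.3
position: [0.4829, -0.0136, 0.0854]
eef_rot: [[0.972, -0.235, 0.0], [-0.235, -0.972, 0.0], [0.0, -0.0, -1.0]]
force: [-0.4, 0.7, -4.3]
width: 0.329
finger_force: 61.0
```

Call:
jog_arm:
  deltas: [0, 0, 0.03, 0, 0, 0, 0, 0, 0, 0, 0, 0]

```text
time_s: 24.5
position: [0.483, -0.0136, 0.0854]
eef_rot: [[0.972, -0.234, 0.0], [-0.234, -0.972, 0.0], [0.0, -0.0, -1.0]]
force: [-2.6, 0.2, 0.4]
width: 0.33
finger_force: 61.1
```

Call:
jog_arm:
  deltas: [0, 0, 0, 0, 0, 0, 0, 0, 0, 0, 0, 0, 0, 0, 0, 0, 0, 0, 0, 0, 0, 0, 0, 0, 0, 0, 0, 0, 0, 0]
  hand: 1

```text
time_s: 25.0
position: [0.483, -0.0136, 0.0851]
eef_rot: [[0.972, -0.235, 0.0], [-0.235, -0.972, 0.0], [0.0, -0.0, -1.0]]
force: [-0.3, 0.4, 0.3]
width: 0.997
finger_force: 0.0
```

Call:
jog_arm:
  deltas: [0, 0, -1, 0, 0, 0, 0, 0, -3, 0, 0, 0, 0, 0, -3, 0, 0, 0, 0, 0, -3, 0, 0, 0, 0, 0, 0, 0, 0, 0]

```text
time_s: 25.5
position: [0.4853, -0.0132, 0.19]
eef_rot: [[0.972, -0.234, 0.008], [-0.234, -0.972, 0.002], [0.007, -0.003, -1.0]]
force: [0.7, 0.4, -0.3]
width: 0.999
finger_force: 0.0
```

Call:
jog_arm:
  deltas: [-0.5, -2.5, 0, 0, 0, 0, -0.5, -4.5, 0, 0, 0, 0, -0.5, -4.5, 0, 0, 0, 0, -0.5, -4.5, 0, 0, 0, 0, -0.5, -4.5, 0, 0, 0, 0]

```text
time_s: 26.0
position: [0.5064, 0.1932, 0.1855]
eef_rot: [[0.972, -0.235, 0.0], [-0.235, -0.972, 0.0], [0.0, -0.0, -1.0]]
force: [0.4, -0.3, 0.9]
width: 1.0
finger_force: 0.0
```

Call:
jog_arm:
  deltas: [-0.5, -4, 0, 0, 0, 0, 0, -2, 0, 0, 0, 0, 0, 0, 0, 0, 0, 0, 0, 0, 0, 0, 0, 0]

```text
time_s: 26.4
position: [0.5155, 0.2507, 0.1847]
eef_rot: [[0.972, -0.234, -0.001], [-0.234, -0.972, -0.001], [-0.001, 0.001, -1.0]]
force: [-0.2, -0.8, -0.5]
width: 0.999
finger_force: 0.0
```

Run:
```python
from ov import *
np.set_printoptions(precision=4,suppress=True)
rows=[]
for n in("top","side"):
    p=grab_frame(n)
    print(fit(p,.482,-.014,.012,.055,.012),fit(p,.482,-.014,.08,.032,.012),fit(p,.482,-.014,.112,.015,.012))
    rows.append(overlay(p,[(.482,-.014,.07,[(.032,.08),(.055,.012),(.015,.112)])],8,30))
cv2.imwrite("pics/fin.png",cv2.resize(cv2.hconcat(rows),(800,400)))
```

```text
[  0.4828  -0.0137 -42.5863] [  0.483   -0.0132 -70.929 ] [  0.4956  -0.0036 -31.0954]
[  0.4806  -0.0137 -37.3872] [  0.4815  -0.0148 -45.1459] [  0.4825  -0.0154 -40.4372]
```

View pics/fin.png

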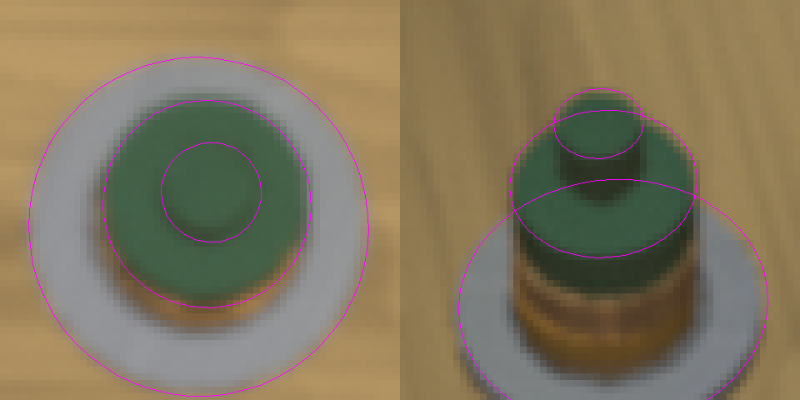

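The stack stands upright, with the weight's foot and knob on the overlay rings to within 1–2 mm in both views. Handing in.

```bash
python3 -c "
from rig import sign_off; print(sign_off())"
```

```text
the job is handed in; nothing more can be done
None
```

I stacked the roundel, cork pad and green weight on the plate, each within about 2 mm of centre in the last camera fits, and handed the job in at about 26 s without a verdict; the first cork grasp closed on top of the pad and pressed it with up to 57 N, and I viewed 11 pictures, one over the limit of 10.

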